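Click a cartridge home in a push-push slot

TASK

Take the cartridge with the straight grip bar out of the rack and fit it into the push-push slot on top of the test set, so that it is clicked home and stays down by itself when you let go. The empty slot may have been left clicked up or down and you cannot see which, so feel after each press whether it has caught, and press again if it has not. Press firmly but never hard, and leave the blank plug and everything else on the bench where they are.

Things in the scene. Friction and masses are not known exactly. Their poses are not given: they have to be found in the camera images.
- cartridge_mid (a point): Centre (half-way up) of the cartridge: a grey plug-in block, 80 mm tall, about 90 g, with a straight black grip bar on top, upright in one pocket of the rack. z points up. Underside 40 mm below this point; body 16 mm (x) by 40 mm (y), 46 mm tall; on it a flange 24 x 50 mm, 4 mm thick, its upper face 10 mm above this point; the bar stands on the flange. It fits the slot either way round.
- bar_mid (a point): Centre of the cartridge's grip bar: 10 mm thick (along x), 30 mm long (y), 30 mm tall; it ends at the cartridge's top. Grip it across the 10 mm from above with the fingertips just over the flange, whose upper face is 15 mm below this point.
- foot (a point): Centre of the cartridge's underside. Each narrow end (+y and -y) has a notch 4 to 12 mm above it, 8 mm deep, into which the slot's catches go.
- test_set: The test set: a white bench instrument, 230 mm (x) by 250 mm (y), 96 mm tall, fixed to the bench; front panel towards -x; origin under its centre. The push-push slot is in its top cover, 15 mm from the centre towards -x and 45 mm towards -y; the flat plate at +y covers an unused bay. The slot's bottom stop is hard: keep the foot's push, impact included, below 40 N (press slowly, stop at about 14 N).
- slot (a point): Centre of the slot's mouth, level with the top of its bevelled rim, 100 mm above the bench. z up, long side along y. Opening 19 mm (x) by 42 mm (y); the rim stands 4 mm proud of the cover and slopes inwards at 45 degrees as a lead-in, 4 mm all round. Inside is a spring carriage that clicks down at one press and comes up at the next; while empty it may stand up or be left clicked down, unseen.
- ready_point (a point): 11 mm above the mouth: the cartridge's centre when it first comes to stand in the slot (flange underside 17 mm above the rim), in both cases; it can be up to 2 mm higher or lower. Carriage up: press 14 mm to the stop against a spring of 3 to 6 N, let up, and it catches. Carriage left down: it stands on closed side catches, and 5 to 7 N over 4 to 5 mm to the stop only unlock the carriage.
- home_point (a point): 2 mm above the mouth (up to 2 mm either way): the cartridge's centre when clicked home; side catches then hold it against a light pull, with 2 to 3 mm of play. By feel when letting up from the stop: if caught, the upward push is gone after 4 to 6 mm; if not, 2 to 6 N go on pushing for 9 mm or more. Pressed once more when home, it is released and comes up again by 9 mm.
- stop_point (a point): 3 mm below the mouth (up to 2 mm either way): the cartridge's centre at the bottom stop when pressed in from the raised carriage. If the carriage had been left down, the stop is met 9 mm higher; on letting up, the carriage lifts the cartridge some 5 mm above the ready point, the catches open and let it down on to the raised carriage, back at the ready point; a second press clicks it home.
- blank_mid (a point): Centre (half-way up) of the blank plug, which stands in the rack's other pocket: the same body and flange, but a round knob, 18 mm across and 18 mm tall, on top; 68 mm tall. Not wanted: leave it there. Which of the two pockets holds which varies.
- rack: The rack: a black block 44 mm (x) by 150 mm (y), 38 mm tall, fixed to the bench; origin under its centre. Two pockets, 19 x 43 mm and 28 mm deep, with centres at y = -38 and +38 mm; what stands in them has its underside 10 mm above the bench and its axes along the rack's.
- post_mount: a small square lens mount (34 x 34 mm) on a steel post with a 38 mm round base, 89 mm tall; origin under its base. Leave it alone.
- cap_jar: a small round jar with a lid, 54 mm across, 36 mm tall; origin under its base. Leave it alone.
- wash_bottle: a white bottle, 60 mm across, 150 mm tall; origin under its base. Leave it alone.
- reel: an empty white flanged reel lying flat, 90 mm across, 26 mm thick; origin under its centre. Leave it alone.
- driver: a screwdriver, 170 mm long, lying on the bench. Leave it alone.
- hex_wrench: a wrench, 120 mm long, lying on the bench. Leave it alone.
- post_collar: a dark steel collar, 25 mm across, 12 mm thick. Leave it alone.
There are look-alikes about, which are no part of the job. What is shaped like the part that bears cartridge_mid but turquoise is not meant.

How it is judged:
On the way:
1. The cartridge stands upright in the slot's mouth, lowered as far as it goes freely (horizontal distance between cartridge_mid and slot below 0.004 m and z of cartridge_mid in the frame of slot below 0.016 m and angle between cartridge_mid's own z axis and vertical below 0.08 rad), for 0.1 s.
At the end, for the whole second after the job is handed in: The cartridge is clicked home in the slot and stays there by itself: its centre less than 6.5 mm above the slot's mouth (0 to 4 mm when properly caught, 9 mm or more when not), within 4 mm of the slot's centre, upright within 0.06 rad; the blank plug is still in the rack (horizontal distance between cartridge_mid and slot below 0.004 m and z of cartridge_mid in the frame of slot below 0.0065 m and angle between cartridge_mid's own z axis and vertical below 0.06 rad and horizontal distance between blank_mid and rack below 0.05 m); the robot touches nothing.
It fails at once if The foot of the cartridge is pressed into the slot, or against anything, with more than 40 N (contact force between cartridge_c0 and anything else above 40 N).
It fails at once if The blank plug is moved by more than 30 mm (distance of blank_mid from where it was at the start of the episode above 0.03 m).
It fails at once if Something else on the bench is moved by more than 30 mm (distance of any of post_mount, cap_jar, wash_bottle, reel, driver, hex_wrench, post_collar from where it was at the start of the episode above 0.03 m).
It also fails if it takes over 48 s, if anything falls off the work surface, if the arm or the gripper's body presses on something with over 40 N, if the wrist force passes 120 N, or if a joint passes its speed limit or range.

ROBOT

A 6-joint arm with a two-finger parallel gripper is mounted at the origin on the work surface. World frame = base frame: x ahead of the robot, y to its left, z up, the work surface at z = 0. Lengths are in m, angles in rad, forces in N, time in s.
With the tool pointing down it reaches from about 0.35 to 0.725 m from the base axis. Payload 6 kg.
Tool frame: the origin (TCP) lies at the very end of the fingers, on their centre line; the grasp point (between the pads) lies 19 mm behind it; z points along the fingers, y is the line along which they close (so a half turn about z gives the same grasp; the last joint's range is limited). The gripper opens to 85 mm and grips with 20 to 120 N. Pads are 22 mm wide; open, the fingers measure 114 mm over their backs; the gripper's body (76 mm by 85 mm) begins 54 mm behind the grasp point. The pads swing forward as they close: fully open they stand 13 mm farther back than shut.
Start: joints at [-0.774, 0.04, 0.085, 0, -1.615, -0.334], TCP at [0.268, -0.537, 0.231] pointing down, gripper open.
Joint ranges: [-2.56, 2.56], [-1.29, 2.01], [-1.08, 1.49], [-3.29, 1.98], [-2.81, -0.18], [-2.99, 2.99]. Speed limits (rad/s): [2.57, 2.57, 3.01, 3.14, 3.14, 3.14].

INTERFACE

Orientations are given as a unit quaternion [x, y, z, w].
In Python, from workcell import bot gives the robot as it stands.
- The arm moves only by the shell command python3 -m creep 'ROWS' [FORCE]. ROWS is JSON, a list of rows, each an object of numbers: "hand": the closure, from 0 (fully open) to 1 (shut); "dx", "dy", "dz": the shift along the tool's x, y, z each as a share of 0.8 m, from -1 to 1; "ax", "ay", "az": the turn, a rotation vector about the tool's x, y, z each as a share of 45 degrees, from -1 to 1. In form: [{"hand": .., "dx": .., "dy": .., "dz": .., "ax": .., "ay": .., "az": ..}, ...]. A call has 1 to 12 rows; each row shifts and turns the commanded pose from where the row before left it, along the tool's axes as they then stand; what a row does not reach is not made up. A row lasts 1/10 s, in which the tool goes at most 50 mm and 8.59 degrees, less where a joint would pass 70% of its speed; a pose out of reach is approached as far as the arm can. A call with a number of a shift or a turn outside -1 to 1 is refused whole. A call with a gripper value outside its range is refused whole. The fingers move at their own pace and stop on an object; FORCE is the grip in N (left out, the last holds). Time passes only in rows, so rows that do not move let the fingers close. It gives the time, the measured TCP pose, the force, the opening and the grip force at its end, in the units of the state.
- bot.state(): the state, without advancing time (a new reading comes with each control period).
- bot.capture(name): name is "scene" or "top" or "wrist"; returns a dict with "frame" (400x640x3 uint8, red, green, blue), "mtx" (3x3 intrinsics, pixels), "R" (3x3) and "t" (3): a world point X has camera coordinates R X + t. Camera axes: x right, y down, z forward; pixel columns grow to the right and rows downward; lengths in m; the calibration is good to about 2 mm. A picture is of the moment at which its call begins. There is no depth.
- bot.hand_in(): hands the job in; it is judged then, once.
The state is a dict: "clock": time; "joint_pos": joint angles; "joint_vel": joint speeds; "joint_efforts": joint torques, N m; "position": TCP position; "ee_rot": TCP orientation; "contact_force": force on the tool from outside, world axes, zero at the start; "ft_torque": the same for the moment, N m; "finger_gap": opening from 0.0 (shut) to 1.0 (fully open); "grip_force": force on a finger pad.
Only numpy, scipy, OpenCV 4.12 (cv2) and the standard library are available. Lean on these libraries where they do the work, as an engineer would, in place of code of your own. Each camera call takes 0.05 s, during which the arm holds its last target. There are 200 camera calls.

## Working session

There is one attempt and no reset: what is moved stays moved. The work goes in short steps, Python scripts to look and compute and a shell command to move; the robot and the scene stay as the last step left them, time stands still between calls to the robot, and variables do not carry over. Pictures are saved under pics/ and viewed, at most 10 in all, crops included, and the job is handed in when it is done.

```bash
mkdir -p pics; ls; python3 - <<'E'
from workcell import bot
import cv2,pickle
for n in("scene","top"):
    c=bot.capture(n); pickle.dump(c,open(f'pics/{n}.pkl','wb'))
    cv2.imwrite(f'pics/{n}1.png',c['frame'][:,:,::-1]); print(n,c['mtx'].tolist(),c['R'].round(4).tolist(),c['t'].round(4).tolist())
s=bot.state();print(s)
E
```

```text
pics
scene [[366.09085440653905, 0.0, 326.1940103639223], [0.0, 366.09085440653905, 205.22285294195194], [0.0, 0.0, 1.0]] [[0.7936, 0.6084, -0.0125], [0.4887, -0.6494, -0.5826], [-0.3625, 0.4562, -0.8127]] [-0.4006, -0.2415, 1.218]
top [[432.0198250368834, 0.0, 314.8084768679645], [0.0, 432.0198250368834, 206.83222023319797], [0.0, 0.0, 1.0]] [[0.0102, -0.9999, 0.0114], [-0.995, -0.0113, -0.0991], [0.0992, -0.0104, -0.995]] [-0.0685, 0.5636, 1.2675]
{'clock': 0.1, 'joint_pos': array([-7.74293265e-01,  4.07328596e-02,  8.39242893e-02, -4.13704805e-04,
       -1.61549952e+00, -3.33695380e-01]), 'joint_vel': array([-0.00097377, -0.00103428,  0.00327207,  0.0011253 , -0.00096011,
        0.00042576]), 'joint_efforts': array([-6.23444124e-03, -3.69346797e+01,  3.48281693e+01,  6.95194602e+00,
       -4.60500582e-03, -3.71521395e-06]), 'position': array([ 0.26781175, -0.53658599,  0.23039585]), 'ee_rot': array([-2.29352946e-01,  9.73343008e-01,  7.49031433e-04, -2.30248901e-04]), 'contact_force': array([ 0.06909801, -0.70939741, -0.19095429]), 'ft_torque': array([-0.0297058 ,  0.05679689,  0.00649868]), 'grip_force': 0.0, 'finger_gap': 0.9986949414361633}
```

View pics/scene1.png

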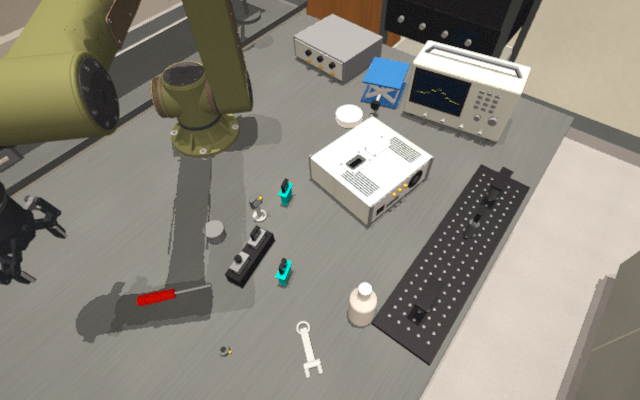

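View pics/top1.png

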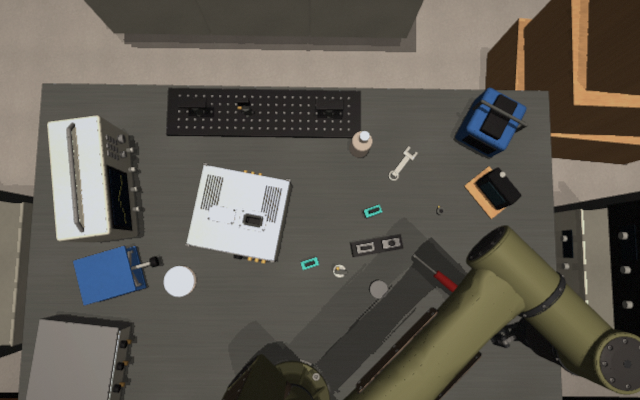

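The scene view shows the rack at about (250,255) and the test set at (370,168). The top view shows the rack at (376,246) and the slot at (253,220).

Possible look-alikes in the top view:
- Rack pocket at (366,247), which seems to hold a bar.
- Rack pocket at (391,243), which seems to hold a round knob (the blank).
- Turquoise blocks at (373,211) and (310,264), which are not wanted.

My choice is (366,247), and I'll check it in a crop.

```bash
python3 - <<'E'
import cv2,numpy as np
t=cv2.imread('pics/top1.png');s=cv2.imread('pics/scene1.png')
a=cv2.resize(t[225:265,340:420],(800,400)[::1],interpolation=cv2.INTER_CUBIC)
b=cv2.resize(t[200:240,230:280],None,fx=5,fy=5,interpolation=cv2.INTER_CUBIC)
c=cv2.resize(s[220:290,220:285],None,fx=6,fy=6,interpolation=cv2.INTER_CUBIC)
cv2.imwrite('pics/a.png',np.vstack([a,np.pad(b,((0,0),(0,550),(0,0)))]))
d=cv2.resize(s[145:175,335:380],None,fx=8,fy=8,interpolation=cv2.INTER_CUBIC)
cv2.imwrite('pics/b.png',np.hstack([c,np.pad(d,((0,180),(0,0),(0,0)))]))
E
```

```text
(no output)
```

View pics/a.png

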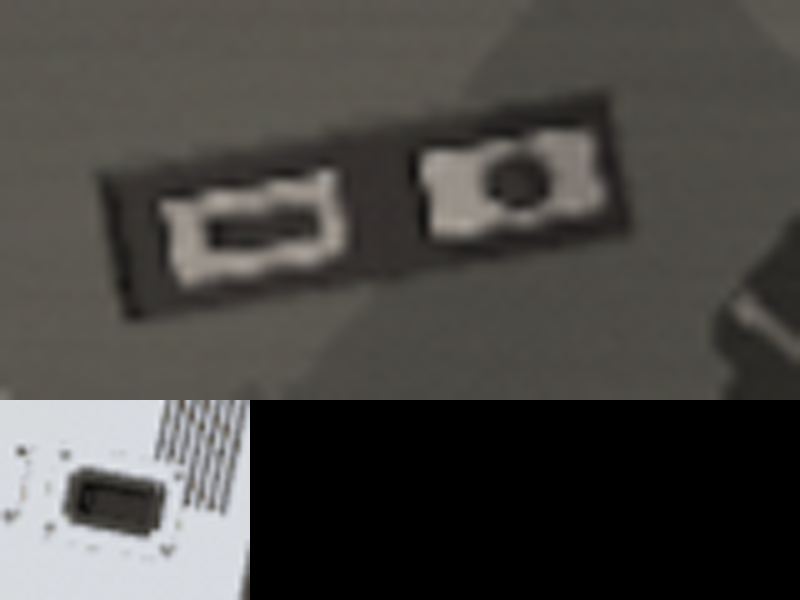

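View pics/b.png

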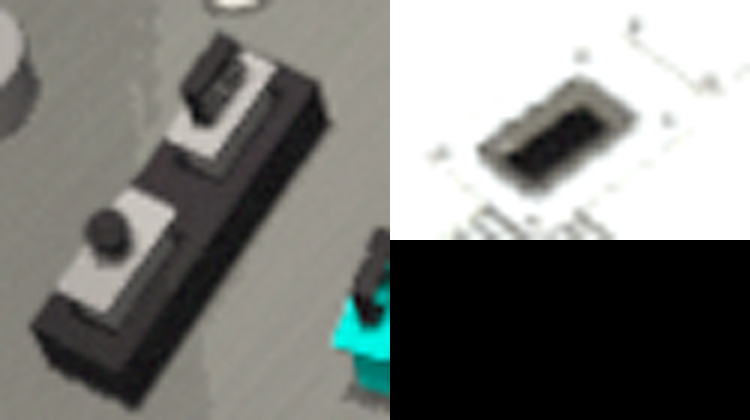

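The crops confirm it. The pocket at top (366,247) holds the straight bar (scene (256,237)), and the one at (391,243) holds the round knob. The slot with its bevel is at top (253,220), scene (356,161).

```bash
cat > h.py <<'E'
import numpy as np
from scipy.spatial.transform import Rotation as Rot
def plane(c,px,z):
    px=np.atleast_2d(np.asarray(px,float)); h=np.c_[px,np.ones(len(px))]
    d=(np.linalg.inv(c['mtx'])@h.T).T@c['R']; o=-c['R'].T@c['t']
    return o+d*((z-o[2])/d[:,2])[:,None]
def proj(c,X):
    p=(np.atleast_2d(X)@c['R'].T+c['t'])@c['mtx'].T; return p[:,:2]/p[:,2:]
def quad(c,px,z,name):
    P=plane(c,px,z)[:,:2]; m=P.mean(0); e=P[[1,2,3,0]]-P
    L=np.linalg.norm(e,axis=1); a=np.degrees(np.arctan2(e[:,1],e[:,0]))
    print(name,m.round(4),'L',(L*1e3).round(1),'ang',((a)%90).round(1))
    return m
E
python3 - <<'E'
from h import *
import pickle
T=pickle.load(open('pics/top.pkl','rb'));S=pickle.load(open('pics/scene.pkl','rb'))
f=lambda L,s,o,yo=0:[((x)/s-.5+.5/s+o[0],(y-yo)/s-.5+.5/s+o[1]) for x,y in L]
quad(T,f([(100,175),(605,92),(630,232),(128,320)],10,(340,225)),.038,'rackT')
quad(T,f([(163,202),(335,172),(347,248),(183,285)],10,(340,225)),.060,'flangeT')
quad(T,f([(208,220),(310,203),(318,232),(215,248)],10,(340,225)),.090,'barT')
quad(T,f([(72,467),(166,481),(157,536),(64,520)],5,(230,200),400),.100,'slotT')
quad(S,f([(477-390,152),(580-390,75),(637-390,118),(535-390,196)],8,(335,145)),.100,'slotS')
quad(S,f([(165,137),(220,180),(275,65),(245,50)],6,(220,220)),.060,'flangeS?')
quad(T,[(204,165),(291,181),(274,263),(188,246)],.096,'setT')
E
```

```text
rackT [ 0.452  -0.2448] L [152.1  41.9 151.   43.3] ang [ 9.9  9.7 10.4 11.1]
flangeT [ 0.445  -0.2097] L [50.9 22.2 48.9 24.6] ang [10.4  8.8 13.2 13.7]
barT [ 0.4451 -0.2075] L [29.4  8.5 29.6  8.1] ang [10.  15.4  9.3 14.1]
slotT [0.5185 0.1135] L [53.7 31.4 53.2 30.2] ang [82.1 82.  80.9 83. ]
slotS [0.5199 0.114 ] L [51.1 27.5 50.5 27.5] ang [81.3 79.7 81.3 80.8]
flangeS? [ 0.4509 -0.2097] L [32.  57.1 15.4 50.7] ang [88.5 20.1  8.2  3.2]
setT [0.5366 0.152 ] L [253.2 237.  246.3 234.1] ang [80.2 79.3 79.5 81. ]
```

```bash
python3 -m creep '[{"hand":0.55,"dx":-0.0381,"dy":0.0269},{"hand":0.55,"dx":-0.0381,"dy":0.0269},{"hand":0.55,"dx":-0.0381,"dy":0.0269},{"hand":0.55,"dx":-0.0381,"dy":0.0269},{"hand":0.55,"dx":-0.0381,"dy":0.0269},{"hand":0.55,"dx":-0.0381,"dy":0.0269},{"hand":0.55,"dx":-0.0381,"dy":0.0269},{"hand":0.55,"dx":-0.0381,"dy":0.0269},{"hand":0.55,"dx":-0.0381,"dy":0.0269},{"hand":0.55,"dx":-0.0381,"dy":0.0269}]' 40
python3 -m creep '[{"hand":0.55,"az":-0.182},{"hand":0.55,"az":-0.182},{"hand":0.55,"az":-0.182},{"hand":0.55,"az":-0.182},{"hand":0.55,"az":-0.182},{"hand":0.55,"az":-0.182},{"hand":0.55,"az":-0.182},{"hand":0.55,"az":-0.182},{"hand":0.55,"az":-0.182},{"hand":0.55}]'
cat >> h.py <<'E'
def show(s):
    R=Rot.from_quat(s['ee_rot']).as_matrix()
    print('t',round(s['clock'],2),'p',s['position'].round(4),'yaw(tool y)',np.degrees(np.arctan2(R[1,1],R[0,1])).round(2),'z',R[:,2].round(4),'F',s['contact_force'].round(2),'gap',round(s['finger_gap'],3),'grip',round(s['grip_force'],1),'j',s['joint_pos'].round(2))
def rel(s,dw):
    R=Rot.from_quat(s['ee_rot']).as_matrix(); d=R.T@np.asarray(dw); print('tool shift mm',(d*1e3).round(2),'share',(d/.8).round(4))
E
python3 - <<'E'
from workcell import bot
from h import *
import cv2,pickle
c=bot.capture('wrist'); pickle.dump(c,open('pics/w1.pkl','wb')); cv2.imwrite('pics/w1.png',c['frame'][:,:,::-1]); show(bot.state())
print(proj(c,[[.4452,-.2074,.09]]))
E
```

```text
t 0.15 p [ 0.2678 -0.5366  0.2305] yaw(tool y) 116.52 z [-8.0e-04  1.2e-03 -1.0e+00] F [-0.49  0.01  0.15] gap 1.005 grip 0.0 j [-0.77  0.04  0.08 -0.   -1.62 -0.33]
[[497.75923735 428.38983599]]schema error: expected keys hand, dx, dy, dz, ax, ay, az
schema error: expected keys hand, dx, dy, dz, ax, ay, az
```

View pics/w1.png

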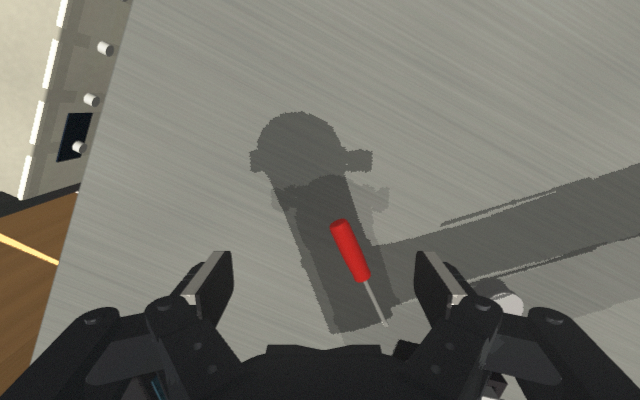

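The wrist view shows only the screwdriver at (350,250), because the moves were refused: every key is required in each row.

```bash
python3 -m creep '[{"hand":0.55,"dx":-0.0381,"dy":0.0269,"dz":0,"ax":0,"ay":0,"az":0},{"hand":0.55,"dx":-0.0381,"dy":0.0269,"dz":0,"ax":0,"ay":0,"az":0},{"hand":0.55,"dx":-0.0381,"dy":0.0269,"dz":0,"ax":0,"ay":0,"az":0},{"hand":0.55,"dx":-0.0381,"dy":0.0269,"dz":0,"ax":0,"ay":0,"az":0},{"hand":0.55,"dx":-0.0381,"dy":0.0269,"dz":0,"ax":0,"ay":0,"az":0},{"hand":0.55,"dx":-0.0381,"dy":0.0269,"dz":0,"ax":0,"ay":0,"az":0},{"hand":0.55,"dx":-0.0381,"dy":0.0269,"dz":0,"ax":0,"ay":0,"az":0},{"hand":0.55,"dx":-0.0381,"dy":0.0269,"dz":0,"ax":0,"ay":0,"az":0},{"hand":0.55,"dx":-0.0381,"dy":0.0269,"dz":0,"ax":0,"ay":0,"az":0},{"hand":0.55,"dx":-0.0381,"dy":0.0269,"dz":0,"ax":0,"ay":0,"az":0}]' 40
python3 -m creep '[{"hand":0.55,"dx":0,"dy":0,"dz":0,"ax":0,"ay":0,"az":-0.182},{"hand":0.55,"dx":0,"dy":0,"dz":0,"ax":0,"ay":0,"az":-0.182},{"hand":0.55,"dx":0,"dy":0,"dz":0,"ax":0,"ay":0,"az":-0.182},{"hand":0.55,"dx":0,"dy":0,"dz":0,"ax":0,"ay":0,"az":-0.182},{"hand":0.55,"dx":0,"dy":0,"dz":0,"ax":0,"ay":0,"az":-0.182},{"hand":0.55,"dx":0,"dy":0,"dz":0,"ax":0,"ay":0,"az":-0.182},{"hand":0.55,"dx":0,"dy":0,"dz":0,"ax":0,"ay":0,"az":-0.182},{"hand":0.55,"dx":0,"dy":0,"dz":0,"ax":0,"ay":0,"az":-0.182},{"hand":0.55,"dx":0,"dy":0,"dz":0,"ax":0,"ay":0,"az":-0.182},{"hand":0.55,"dx":0,"dy":0,"dz":0,"ax":0,"ay":0,"az":0},{"hand":0.55,"dx":0,"dy":0,"dz":0,"ax":0,"ay":0,"az":0}]'
python3 - <<'E'
from workcell import bot
from h import *
import cv2,pickle
c=bot.capture('wrist'); pickle.dump(c,open('pics/w2.pkl','wb')); cv2.imwrite('pics/w2.png',c['frame'][:,:,::-1]); show(bot.state())
print(proj(c,[[.4452,-.2074,.09]]))
E
```

```text
clock: 1.15
position: [0.4449, -0.2067, 0.2312]
ee_rot: [-0.229, 0.973, 0.0, 0.0]
contact_force: [1.3, -0.1, 0.4]
finger_gap: 0.449
grip_force: 0.0
clock: 2.25
position: [0.4445, -0.2082, 0.2311]
ee_rot: [0.766, -0.643, -0.0, 0.0]
contact_force: [0.7, -0.5, 0.2]
finger_gap: 0.452
grip_force: 0.0
t 2.3 p [ 0.4445 -0.2082  0.2311] yaw(tool y) -169.97 z [-3.e-04  1.e-04 -1.e+00] F [-0.63 -0.09 -1.09] gap 0.453 grip 0.0 j [-0.03 -0.25 -0.19 -0.   -1.64  0.2 ]
[[321.00450392 187.04997854]]
```

View pics/w2.png

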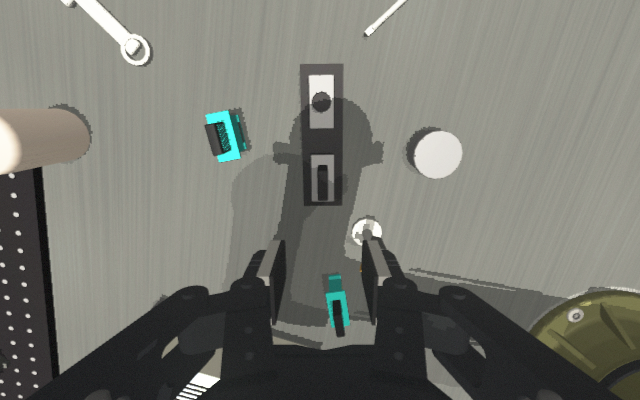

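The wrist view shows the rack upright in the image at columns 300 to 343 and rows 65 to 206. The bar is at about (322,183), near the predicted (321,187), with the blank's knob at (321,101). I'll refine the bar and rack corners numerically.

```bash
python3 - <<'E'
from h import *
import pickle,cv2
c=pickle.load(open('pics/w2.pkl','rb')); g=cv2.cvtColor(c['frame'],cv2.COLOR_RGB2GRAY)
f=cv2.resize(g[140:215,290:355],None,fx=8,fy=8,interpolation=cv2.INTER_CUBIC)
# model overlay
def box(m,yaw,sx,sy,z):
    a=np.radians(yaw);R=np.array([[np.cos(a),-np.sin(a)],[np.sin(a),np.cos(a)]])
    return np.c_[(np.array([[-1,-1],[1,-1],[1,1],[-1,1]])*[sx/2,sy/2])@R.T+m,[z]*4]
b=cv2.cvtColor(f,cv2.COLOR_GRAY2BGR)
for B,col in((box((.4452,-.2074),10.3,.01,.03,.09),(0,0,255)),(box((.4452,-.2074),10.3,.024,.05,.06),(0,255,0)),(box((.452,-.2448),10.3,.044,.15,.038),(255,0,0))):
    p=(proj(c,B)-[290,140]+.5)*8-.5
    cv2.polylines(b,[p.round().astype(int)],True,col,1); print(p.round(0).tolist())
cv2.imwrite('pics/o.png',b); print(c['mtx'][0],-c['R'].T@c['t'])
E
```

```text
[[293.0, 255.0], [208.0, 256.0], [211.0, 501.0], [294.0, 500.0]]
[[346.0, 130.0], [157.0, 131.0], [164.0, 506.0], [344.0, 505.0]]
[[423.0, -596.0], [73.0, -594.0], [102.0, 540.0], [409.0, 539.0]]
[308.342324     0.         323.23894977] [ 0.4560923  -0.27984837  0.37337304]
```

View pics/o.png

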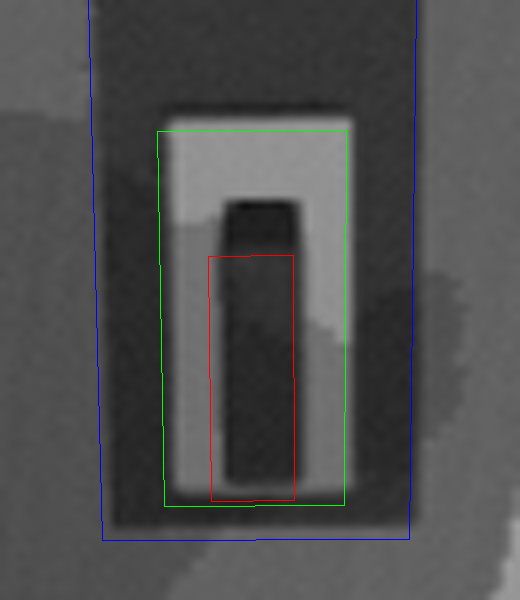

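The measurements agree to within 2 mm, and averaging the views puts the bar at (0.4445,-0.2082), where the TCP already is. I'll go down 168 mm and grip.

```bash
python3 -m creep '[{"hand":0.55,"dx":0,"dy":0,"dz":0.05,"ax":0,"ay":0,"az":0},{"hand":0.55,"dx":0,"dy":0,"dz":0.05,"ax":0,"ay":0,"az":0},{"hand":0.55,"dx":0,"dy":0,"dz":0.05,"ax":0,"ay":0,"az":0},{"hand":0.55,"dx":0,"dy":0,"dz":0.04,"ax":0,"ay":0,"az":0},{"hand":0.55,"dx":0,"dy":0,"dz":0.019,"ax":0,"ay":0,"az":0},{"hand":0.55,"dx":0,"dy":0,"dz":0,"ax":0,"ay":0,"az":0},{"hand":1,"dx":0,"dy":0,"dz":0,"ax":0,"ay":0,"az":0},{"hand":1,"dx":0,"dy":0,"dz":0,"ax":0,"ay":0,"az":0},{"hand":1,"dx":0,"dy":0,"dz":0,"ax":0,"ay":0,"az":0},{"hand":1,"dx":0,"dy":0,"dz":0,"ax":0,"ay":0,"az":0},{"hand":1,"dx":0,"dy":0,"dz":0,"ax":0,"ay":0,"az":0},{"hand":1,"dx":0,"dy":0,"dz":0,"ax":0,"ay":0,"az":0}]' 60
```

```text
clock: 3.5
position: [0.4459, -0.2086, 0.0665]
ee_rot: [0.767, -0.641, 0.002, -0.001]
contact_force: [0.1, -0.4, 6.2]
finger_gap: 0.105
grip_force: 61.5
```

```bash
python3 -m creep '[{"hand":1,"dx":0,"dy":0,"dz":-0.005,"ax":0,"ay":0,"az":0},{"hand":1,"dx":0,"dy":0,"dz":-0.01,"ax":0,"ay":0,"az":0},{"hand":1,"dx":0,"dy":0,"dz":-0.02,"ax":0,"ay":0,"az":0},{"hand":1,"dx":0,"dy":0,"dz":-0.04,"ax":0,"ay":0,"az":0},{"hand":1,"dx":0,"dy":0,"dz":-0.05,"ax":0,"ay":0,"az":0},{"hand":1,"dx":0,"dy":0,"dz":-0.05,"ax":0,"ay":0,"az":0},{"hand":1,"dx":0,"dy":0,"dz":-0.025,"ax":0,"ay":0,"az":0},{"hand":1,"dx":0,"dy":0,"dz":0,"ax":0,"ay":0,"az":0},{"hand":1,"dx":0,"dy":0,"dz":0,"ax":0,"ay":0,"az":0}]'
python3 - <<'E'
from workcell import bot
from h import *
s=bot.state(); show(s)
T=np.array([.5192-.012,.1137-.06,s['position'][2]])  # short of the slot so the wrist view sees it
rel(s,T-s['position'])
E
```

```text
clock: 4.4
position: [0.4445, -0.208, 0.2241]
ee_rot: [0.767, -0.641, -0.0, -0.0]
contact_force: [-0.4, -0.3, -1.3]
finger_gap: 0.103
grip_force: 60.5
t 4.4 p [ 0.4445 -0.208   0.2241] yaw(tool y) -169.77 z [ 2.e-04  7.e-04 -1.e+00] F [-0.37 -0.33 -1.28] gap 0.103 grip 60.5 j [-0.03 -0.25 -0.2  -0.   -1.63  0.2 ]
tool shift mm [-2.4638e+02 -1.0817e+02  2.1000e-01] share [-3.080e-01 -1.352e-01  3.000e-04]
```

```bash
python3 - <<'E'
from workcell import bot
from h import *
s=bot.state()
T=np.array([.5192+.010,.1137+.059,s['position'][2]])
rel(s,(T-s['position'])/9)
E
```

```text
tool shift mm [-3.995e+01 -1.677e+01  3.000e-02] share [-0.0499 -0.021   0.    ]
```

```bash
python3 -m creep '[{"hand":1,"dx":-0.025,"dy":-0.0105,"dz":0,"ax":0,"ay":0,"az":0},{"hand":1,"dx":-0.05,"dy":-0.021,"dz":0,"ax":0,"ay":0,"az":0},{"hand":1,"dx":-0.05,"dy":-0.021,"dz":0,"ax":0,"ay":0,"az":0},{"hand":1,"dx":-0.05,"dy":-0.021,"dz":0,"ax":0,"ay":0,"az":0},{"hand":1,"dx":-0.05,"dy":-0.021,"dz":0,"ax":0,"ay":0,"az":0},{"hand":1,"dx":-0.05,"dy":-0.021,"dz":0,"ax":0,"ay":0,"az":0},{"hand":1,"dx":-0.05,"dy":-0.021,"dz":0,"ax":0,"ay":0,"az":0},{"hand":1,"dx":-0.05,"dy":-0.021,"dz":0,"ax":0,"ay":0,"az":0},{"hand":1,"dx":-0.05,"dy":-0.021,"dz":0,"ax":0,"ay":0,"az":0},{"hand":1,"dx":-0.025,"dy":-0.0105,"dz":0,"ax":0,"ay":0,"az":0}]'
python3 -m creep '[{"hand":1,"dx":0,"dy":0,"dz":0,"ax":0,"ay":0,"az":0.1},{"hand":1,"dx":0,"dy":0,"dz":0,"ax":0,"ay":0,"az":0.148},{"hand":1,"dx":0,"dy":0,"dz":0,"ax":0,"ay":0,"az":0.1},{"hand":1,"dx":0,"dy":0,"dz":0,"ax":0,"ay":0,"az":0.1},{"hand":1,"dx":0,"dy":0,"dz":0,"ax":0,"ay":0,"az":0},{"hand":1,"dx":0,"dy":0,"dz":0,"ax":0,"ay":0,"az":0},{"hand":1,"dx":0,"dy":0,"dz":0,"ax":0,"ay":0,"az":0}]'
python3 - <<'E'
from workcell import bot
from h import *
import cv2,pickle
for n in('wrist','top','scene'):
    c=bot.capture(n); pickle.dump(c,open(f'pics/{n}3.pkl','wb'))
    if n=='wrist': cv2.imwrite('pics/w3.png',c['frame'][:,:,::-1]); print(proj(c,[[.5192,.1137,.1]]))
show(bot.state())
E
```

```text
clock: 5.4
position: [0.5288, 0.1756, 0.2216]
ee_rot: [0.768, -0.64, -0.001, 0.002]
contact_force: [0.0, -0.2, -1.9]
finger_gap: 0.104
grip_force: 60.5
clock: 6.1
position: [0.5293, 0.1727, 0.2237]
ee_rot: [-0.644, 0.765, 0.0, -0.0]
contact_force: [-1.3, 0.5, -0.6]
finger_gap: 0.102
grip_force: 60.5
[[321.62661884 122.97933368]]
t 6.25 p [0.5294 0.1728 0.224 ] yaw(tool y) 170.1 z [-2.e-04 -0.e+00 -1.e+00] F [-0.11 -0.21 -1.66] gap 0.103 grip 60.5 j [ 0.68 -0.07 -0.04 -0.   -1.6  -0.85]
```

View pics/w3.png

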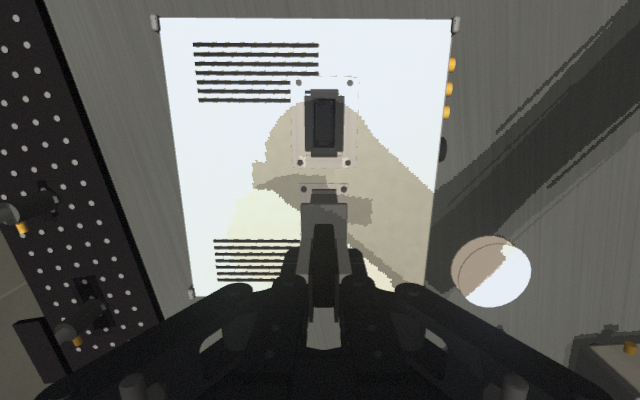

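The wrist view shows the slot at about (324,123), close to the predicted (322,123), and the held cartridge with its flange at about (323,215) and its body end near row 190. I'll overlay the models to get the remaining offset.

```bash
python3 - <<'E'
from h import *
import pickle,cv2
c=pickle.load(open('pics/wrist3.pkl','rb')); 
x0,y0,k=280,70,5
b=cv2.resize(c['frame'][y0:y0+120+50,x0:x0+90,::-1],None,fx=k,fy=k,interpolation=cv2.INTER_CUBIC)
b=b[:600]
b=cv2.convertScaleAbs(b,alpha=1.0)
lut=(255*(np.arange(256)/255)**.5).astype(np.uint8); b=cv2.LUT(b,lut); raw=b.copy()
def box(m,yaw,sx,sy,z):
    a=np.radians(yaw);R=np.array([[np.cos(a),-np.sin(a)],[np.sin(a),np.cos(a)]])
    return np.c_[(np.array([[-1,-1],[1,-1],[1,1],[-1,1]])*[sx/2,sy/2])@R.T+m,[z]*4]
S=(.5192,.1137);C=(.5294,.1728);zt=.224
for B,col in((box(S,-9.9,.027,.05,.1),(0,0,255)),(box(S,-9.9,.019,.042,.096),(0,200,0)),(box(C,-9.9,.024,.05,zt-.005),(255,0,0)),(box(C,-9.9,.016,.04,zt-.055),(255,0,255))):
    p=(proj(c,B)-[x0,y0]+.5)*k-.5
    cv2.polylines(b,[p.round().astype(int)],True,col,1); print(p.round(0).tolist())
h=min(len(b),len(raw)); cv2.imwrite('pics/o3.png',np.hstack([b[:,:400],raw[:,:400]]))
E
```

```text
[[293.0, 109.0], [127.0, 109.0], [132.0, 416.0], [288.0, 416.0]]
[[267.0, 136.0], [153.0, 136.0], [156.0, 390.0], [265.0, 390.0]]
[[326.0, 685.0], [87.0, 685.0], [97.0, 1120.0], [317.0, 1120.0]]
[[269.0, 604.0], [148.0, 604.0], [152.0, 881.0], [266.0, 881.0]]
```

View pics/o3.png

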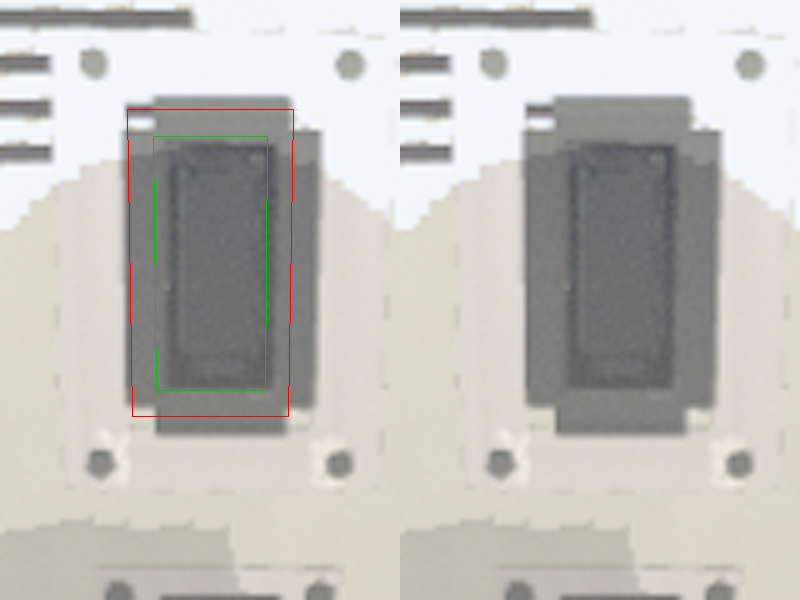

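The rim is cross-shaped, with its centre at crop (222,265) against the model's (210,263). So the slot lies about 2 mm towards image right. I'll check for camera bias on the held cartridge, using its edge positions.

```bash
python3 - <<'E'
from h import *
import pickle,cv2
c=pickle.load(open('pics/wrist3.pkl','rb')); g=cv2.GaussianBlur(cv2.cvtColor(c['frame'],cv2.COLOR_RGB2GRAY),(3,3),0).astype(int)
for r in(194,198,202,206,210,214): print(r,g[r,290:356].tolist())
print('col322',[(r,int(g[r,322])) for r in range(180,228)])
E
```

```text
194 [141, 141, 142, 142, 141, 140, 141, 141, 140, 140, 139, 140, 141, 141, 139, 138, 138, 140, 140, 138, 124, 96, 73, 65, 64, 64, 64, 64, 64, 64, 65, 64, 64, 64, 63, 63, 63, 63, 64, 64, 64, 63, 64, 64, 64, 75, 109, 147, 164, 166, 161, 154, 151, 155, 165, 175, 176, 171, 169, 175, 179, 178, 178, 178, 178, 178]
198 [141, 141, 141, 141, 140, 141, 141, 140, 140, 140, 140, 140, 140, 141, 139, 138, 138, 140, 141, 135, 109, 75, 60, 60, 60, 60, 60, 59, 58, 59, 59, 59, 59, 59, 59, 59, 58, 58, 59, 59, 59, 60, 60, 59, 58, 60, 75, 106, 132, 141, 141, 142, 141, 140, 139, 141, 142, 142, 141, 140, 140, 140, 140, 140, 141, 143]
202 [143, 142, 142, 142, 142, 143, 142, 141, 141, 140, 135, 126, 118, 116, 115, 113, 113, 116, 115, 102, 79, 64, 61, 61, 61, 61, 61, 62, 61, 60, 60, 60, 60, 60, 60, 60, 60, 60, 60, 60, 60, 59, 59, 60, 60, 60, 64, 80, 102, 114, 116, 116, 116, 115, 116, 120, 127, 136, 140, 140, 140, 140, 140, 140, 140, 139]
206 [219, 195, 163, 148, 146, 143, 141, 141, 139, 129, 106, 86, 80, 82, 81, 81, 82, 82, 82, 83, 83, 83, 84, 83, 81, 81, 80, 80, 80, 83, 88, 94, 96, 97, 97, 97, 97, 98, 97, 97
[... 538 characters left out ...]
1, 81, 81, 80, 80, 80, 79, 79, 78, 78, 79, 79, 80, 80, 81, 80, 80, 82, 88, 95, 97, 97, 97, 97, 97, 97, 95, 96, 112, 132, 138, 138, 138, 139, 139, 138, 138]
col322 [(180, 142), (181, 141), (182, 134), (183, 129), (184, 133), (185, 137), (186, 138), (187, 135), (188, 113), (189, 78), (190, 69), (191, 78), (192, 81), (193, 74), (194, 64), (195, 59), (196, 59), (197, 58), (198, 59), (199, 60), (200, 59), (201, 59), (202, 60), (203, 66), (204, 78), (205, 91), (206, 96), (207, 92), (208, 84), (209, 80), (210, 79), (211, 79), (212, 80), (213, 81), (214, 80), (215, 80), (216, 80), (217, 80), (218, 80), (219, 80), (220, 80), (221, 80), (222, 78), (223, 65), (224, 46), (225, 37), (226, 38), (227, 38)]
```

Relative to the held cartridge, the slot target for the TCP is (0.5191,0.1154). That correction includes about 1.5 mm along the slot's y axis.

```bash
python3 - <<'E'
from workcell import bot
from h import *
s=bot.state(); show(s); rel(s,[.5191-s['position'][0],.1154-s['position'][1],-.05])
E
```

```text
t 6.25 p [0.5294 0.1728 0.224 ] yaw(tool y) 170.1 z [-2.e-04 -0.e+00 -1.e+00] F [-0.11 -0.21 -1.66] gap 0.103 grip 60.5 j [ 0.68 -0.07 -0.04 -0.   -1.6  -0.85]
tool shift mm [58.35  0.23 50.  ] share [0.0729 0.0003 0.0625]
```

```bash
python3 -m creep '[{"hand":1,"dx":0.0182,"dy":0.0001,"dz":0,"ax":0,"ay":0,"az":0},{"hand":1,"dx":0.0365,"dy":0.0001,"dz":0,"ax":0,"ay":0,"az":0},{"hand":1,"dx":0.0182,"dy":0.0001,"dz":0,"ax":0,"ay":0,"az":0},{"hand":1,"dx":0,"dy":0,"dz":0.03,"ax":0,"ay":0,"az":0},{"hand":1,"dx":0,"dy":0,"dz":0.03,"ax":0,"ay":0,"az":0},{"hand":1,"dx":0,"dy":0,"dz":0.013,"ax":0,"ay":0,"az":0},{"hand":1,"dx":0,"dy":0,"dz":0,"ax":0,"ay":0,"az":0},{"hand":1,"dx":0,"dy":0,"dz":0,"ax":0,"ay":0,"az":0},{"hand":1,"dx":0,"dy":0,"dz":0,"ax":0,"ay":0,"az":0}]'
```

```text
clock: 7.15
position: [0.5198, 0.1157, 0.1673]
ee_rot: [-0.643, 0.766, -0.0, 0.001]
contact_force: [-0.1, 0.1, -0.5]
finger_gap: 0.101
grip_force: 60.5
```

```bash
python3 -m creep '[{"hand":1,"dx":0,"dy":0,"dz":0.003,"ax":0,"ay":0,"az":0},{"hand":1,"dx":0,"dy":0,"dz":0.003,"ax":0,"ay":0,"az":0},{"hand":1,"dx":0,"dy":0,"dz":0.003,"ax":0,"ay":0,"az":0},{"hand":1,"dx":0,"dy":0,"dz":0.003,"ax":0,"ay":0,"az":0},{"hand":1,"dx":0,"dy":0,"dz":0.003,"ax":0,"ay":0,"az":0},{"hand":1,"dx":0,"dy":0,"dz":0.003,"ax":0,"ay":0,"az":0}]'
python3 -m creep '[{"hand":1,"dx":0,"dy":0,"dz":0.002,"ax":0,"ay":0,"az":0},{"hand":1,"dx":0,"dy":0,"dz":0.002,"ax":0,"ay":0,"az":0},{"hand":1,"dx":0,"dy":0,"dz":0.002,"ax":0,"ay":0,"az":0},{"hand":1,"dx":0,"dy":0,"dz":0,"ax":0,"ay":0,"az":0}]'
```

```text
clock: 7.75
position: [0.5191, 0.1155, 0.151]
ee_rot: [-0.643, 0.766, 0.0, -0.0]
contact_force: [-0.1, -0.5, -0.7]
finger_gap: 0.099
grip_force: 60.5
clock: 8.15
position: [0.519, 0.1155, 0.1462]
ee_rot: [-0.643, 0.766, 0.0, -0.0]
contact_force: [-0.2, 0.1, -1.3]
finger_gap: 0.105
grip_force: 60.5
```

The foot is in the mouth with no contact force. Continuing to the ready point.

```bash
python3 -m creep '[{"hand":1,"dx":0,"dy":0,"dz":0.004,"ax":0,"ay":0,"az":0},{"hand":1,"dx":0,"dy":0,"dz":0.004,"ax":0,"ay":0,"az":0},{"hand":1,"dx":0,"dy":0,"dz":0.004,"ax":0,"ay":0,"az":0},{"hand":1,"dx":0,"dy":0,"dz":0.004,"ax":0,"ay":0,"az":0},{"hand":1,"dx":0,"dy":0,"dz":0.002,"ax":0,"ay":0,"az":0},{"hand":1,"dx":0,"dy":0,"dz":0,"ax":0,"ay":0,"az":0}]'
python3 -m creep '[{"hand":1,"dx":0,"dy":0,"dz":0.0015,"ax":0,"ay":0,"az":0},{"hand":1,"dx":0,"dy":0,"dz":0.0015,"ax":0,"ay":0,"az":0},{"hand":1,"dx":0,"dy":0,"dz":0,"ax":0,"ay":0,"az":0}]'
python3 -m creep '[{"hand":1,"dx":0,"dy":0,"dz":0.0015,"ax":0,"ay":0,"az":0},{"hand":1,"dx":0,"dy":0,"dz":0.001,"ax":0,"ay":0,"az":0},{"hand":1,"dx":0,"dy":0,"dz":0,"ax":0,"ay":0,"az":0}]'
```

```text
clock: 8.75
position: [0.519, 0.1154, 0.1317]
ee_rot: [-0.643, 0.766, 0.0, -0.0]
contact_force: [-0.0, 0.6, -0.1]
finger_gap: 0.102
grip_force: 60.5
clock: 9.05
position: [0.5191, 0.1155, 0.1296]
ee_rot: [-0.643, 0.766, 0.0, -0.0]
contact_force: [-0.1, -1.3, -1.3]
finger_gap: 0.104
grip_force: 60.5
clock: 9.35
position: [0.5192, 0.1156, 0.1277]
ee_rot: [-0.643, 0.766, 0.0, 0.0]
contact_force: [-0.6, 0.1, -0.6]
finger_gap: 0.106
grip_force: 60.7
```

```bash
for i in 1; do python3 -m creep '[{"hand":1,"dx":0,"dy":0,"dz":0.00125,"ax":0,"ay":0,"az":0},{"hand":1,"dx":0,"dy":0,"dz":0.00125,"ax":0,"ay":0,"az":0},{"hand":1,"dx":0,"dy":0,"dz":0,"ax":0,"ay":0,"az":0}]'; done
python3 -m creep '[{"hand":1,"dx":0,"dy":0,"dz":0.00125,"ax":0,"ay":0,"az":0},{"hand":1,"dx":0,"dy":0,"dz":0.00125,"ax":0,"ay":0,"az":0},{"hand":1,"dx":0,"dy":0,"dz":0,"ax":0,"ay":0,"az":0}]'
```

```text
clock: 9.65
position: [0.5196, 0.1156, 0.1266]
ee_rot: [-0.643, 0.766, -0.0, 0.001]
contact_force: [-0.1, 1.1, 4.7]
finger_gap: 0.103
grip_force: 61.3
clock: 9.95
position: [0.5199, 0.1159, 0.1248]
ee_rot: [-0.643, 0.766, -0.0, 0.001]
contact_force: [-0.2, 1.0, 4.9]
finger_gap: 0.103
grip_force: 61.4
```

```bash
python3 -m creep '[{"hand":1,"dx":0,"dy":0,"dz":0.00125,"ax":0,"ay":0,"az":0},{"hand":1,"dx":0,"dy":0,"dz":0.00125,"ax":0,"ay":0,"az":0},{"hand":1,"dx":0,"dy":0,"dz":0,"ax":0,"ay":0,"az":0}]'
python3 -m creep '[{"hand":1,"dx":0,"dy":0,"dz":0.00125,"ax":0,"ay":0,"az":0},{"hand":1,"dx":0,"dy":0,"dz":0,"ax":0,"ay":0,"az":0}]'
python3 -m creep '[{"hand":1,"dx":0,"dy":0,"dz":0.00125,"ax":0,"ay":0,"az":0},{"hand":1,"dx":0,"dy":0,"dz":0,"ax":0,"ay":0,"az":0}]'
```

```text
clock: 10.25
position: [0.52, 0.1159, 0.1231]
ee_rot: [-0.643, 0.766, -0.0, 0.001]
contact_force: [-0.3, 1.7, 4.8]
finger_gap: 0.101
grip_force: 61.5
clock: 10.45
position: [0.5202, 0.1158, 0.1226]
ee_rot: [-0.643, 0.766, -0.001, 0.002]
contact_force: [-1.3, 0.6, 7.5]
finger_gap: 0.107
grip_force: 61.8
clock: 10.65
position: [0.5203, 0.1159, 0.1225]
ee_rot: [-0.643, 0.766, -0.001, 0.002]
contact_force: [-3.1, 1.1, 11.7]
finger_gap: 0.104
grip_force: 62.4
```

The stop was met after only 4.5 mm at 12 N, so the carriage had been left down. I'll press slightly more to unlock it, then let up about 12 mm.

```bash
python3 -m creep '[{"hand":1,"dx":0,"dy":0,"dz":0.0008,"ax":0,"ay":0,"az":0},{"hand":1,"dx":0,"dy":0,"dz":0,"ax":0,"ay":0,"az":0}]'
python3 -m creep '[{"hand":1,"dx":0,"dy":0,"dz":-0.0025,"ax":0,"ay":0,"az":0},{"hand":1,"dx":0,"dy":0,"dz":-0.0025,"ax":0,"ay":0,"az":0},{"hand":1,"dx":0,"dy":0,"dz":-0.0025,"ax":0,"ay":0,"az":0},{"hand":1,"dx":0,"dy":0,"dz":0,"ax":0,"ay":0,"az":0}]'
python3 -m creep '[{"hand":1,"dx":0,"dy":0,"dz":-0.0025,"ax":0,"ay":0,"az":0},{"hand":1,"dx":0,"dy":0,"dz":-0.0025,"ax":0,"ay":0,"az":0},{"hand":1,"dx":0,"dy":0,"dz":-0.0025,"ax":0,"ay":0,"az":0},{"hand":1,"dx":0,"dy":0,"dz":0,"ax":0,"ay":0,"az":0}]'
python3 -m creep '[{"hand":1,"dx":0,"dy":0,"dz":-0.0025,"ax":0,"ay":0,"az":0},{"hand":1,"dx":0,"dy":0,"dz":-0.0015,"ax":0,"ay":0,"az":0},{"hand":1,"dx":0,"dy":0,"dz":0,"ax":0,"ay":0,"az":0}]'
```

```text
clock: 10.85
position: [0.5204, 0.1159, 0.1225]
ee_rot: [-0.643, 0.765, -0.001, 0.002]
contact_force: [-2.8, 1.5, 13.7]
finger_gap: 0.103
grip_force: 62.8
clock: 11.25
position: [0.5192, 0.1154, 0.1252]
ee_rot: [-0.643, 0.766, -0.0, -0.0]
contact_force: [0.0, 0.2, 3.9]
finger_gap: 0.105
grip_force: 61.3
clock: 11.65
position: [0.519, 0.1156, 0.1312]
ee_rot: [-0.643, 0.766, 0.0, -0.0]
contact_force: [-0.6, -0.3, 3.0]
finger_gap: 0.105
grip_force: 60.9
clock: 11.95
position: [0.5189, 0.1155, 0.1338]
ee_rot: [-0.643, 0.766, 0.0, -0.0]
contact_force: [0.2, -0.0, -0.7]
finger_gap: 0.101
grip_force: 60.6
```

The push continued up to about 0.132 and then vanished, so the carriage is up. Second press.

```bash
python3 -m creep '[{"hand":1,"dx":0,"dy":0,"dz":-0.0015,"ax":0,"ay":0,"az":0},{"hand":1,"dx":0,"dy":0,"dz":0,"ax":0,"ay":0,"az":0},{"hand":1,"dx":0,"dy":0,"dz":0.002,"ax":0,"ay":0,"az":0},{"hand":1,"dx":0,"dy":0,"dz":0.002,"ax":0,"ay":0,"az":0},{"hand":1,"dx":0,"dy":0,"dz":0.002,"ax":0,"ay":0,"az":0},{"hand":1,"dx":0,"dy":0,"dz":0.002,"ax":0,"ay":0,"az":0},{"hand":1,"dx":0,"dy":0,"dz":0.002,"ax":0,"ay":0,"az":0},{"hand":1,"dx":0,"dy":0,"dz":0,"ax":0,"ay":0,"az":0}]'
python3 -m creep '[{"hand":1,"dx":0,"dy":0,"dz":0.00125,"ax":0,"ay":0,"az":0},{"hand":1,"dx":0,"dy":0,"dz":0.00125,"ax":0,"ay":0,"az":0},{"hand":1,"dx":0,"dy":0,"dz":0.00125,"ax":0,"ay":0,"az":0},{"hand":1,"dx":0,"dy":0,"dz":0,"ax":0,"ay":0,"az":0}]'
python3 -m creep '[{"hand":1,"dx":0,"dy":0,"dz":0.00125,"ax":0,"ay":0,"az":0},{"hand":1,"dx":0,"dy":0,"dz":0.00125,"ax":0,"ay":0,"az":0},{"hand":1,"dx":0,"dy":0,"dz":0,"ax":0,"ay":0,"az":0}]'
```

```text
clock: 12.75
position: [0.519, 0.1155, 0.1271]
ee_rot: [-0.643, 0.766, 0.0, -0.0]
contact_force: [0.3, 0.3, 0.1]
finger_gap: 0.105
grip_force: 60.6
clock: 13.15
position: [0.5193, 0.1155, 0.1247]
ee_rot: [-0.643, 0.766, -0.0, 0.0]
contact_force: [-0.8, -0.3, 2.7]
finger_gap: 0.101
grip_force: 61.0
clock: 13.45
position: [0.5192, 0.1155, 0.1225]
ee_rot: [-0.643, 0.766, -0.0, 0.0]
contact_force: [-0.5, 0.3, 2.1]
finger_gap: 0.103
grip_force: 61.0
```

Lighter force this time (about 3 N), so it is on the raised carriage. Pressing on towards 0.113.

```bash
python3 -m creep '[{"hand":1,"dx":0,"dy":0,"dz":0.00125,"ax":0,"ay":0,"az":0},{"hand":1,"dx":0,"dy":0,"dz":0.00125,"ax":0,"ay":0,"az":0},{"hand":1,"dx":0,"dy":0,"dz":0.00125,"ax":0,"ay":0,"az":0},{"hand":1,"dx":0,"dy":0,"dz":0,"ax":0,"ay":0,"az":0}]'
python3 -m creep '[{"hand":1,"dx":0,"dy":0,"dz":0.00125,"ax":0,"ay":0,"az":0},{"hand":1,"dx":0,"dy":0,"dz":0.00125,"ax":0,"ay":0,"az":0},{"hand":1,"dx":0,"dy":0,"dz":0.00125,"ax":0,"ay":0,"az":0},{"hand":1,"dx":0,"dy":0,"dz":0,"ax":0,"ay":0,"az":0}]'
python3 -m creep '[{"hand":1,"dx":0,"dy":0,"dz":0.00125,"ax":0,"ay":0,"az":0},{"hand":1,"dx":0,"dy":0,"dz":0.00125,"ax":0,"ay":0,"az":0},{"hand":1,"dx":0,"dy":0,"dz":0,"ax":0,"ay":0,"az":0}]'
```

```text
clock: 13.85
position: [0.5192, 0.1155, 0.1194]
ee_rot: [-0.643, 0.766, -0.0, 0.0]
contact_force: [-0.7, 1.0, 2.2]
finger_gap: 0.105
grip_force: 61.1
clock: 14.25
position: [0.5192, 0.1155, 0.1163]
ee_rot: [-0.643, 0.766, 0.0, 0.0]
contact_force: [-1.1, -0.1, 2.8]
finger_gap: 0.099
grip_force: 61.1
clock: 14.55
position: [0.5192, 0.1155, 0.1143]
ee_rot: [-0.643, 0.766, 0.0, 0.0]
contact_force: [0.5, 0.3, 4.1]
finger_gap: 0.104
grip_force: 61.2
```

```bash
python3 -m creep '[{"hand":1,"dx":0,"dy":0,"dz":0.00125,"ax":0,"ay":0,"az":0},{"hand":1,"dx":0,"dy":0,"dz":0.00125,"ax":0,"ay":0,"az":0},{"hand":1,"dx":0,"dy":0,"dz":0,"ax":0,"ay":0,"az":0}]'
python3 -m creep '[{"hand":1,"dx":0,"dy":0,"dz":0.00125,"ax":0,"ay":0,"az":0},{"hand":1,"dx":0,"dy":0,"dz":0,"ax":0,"ay":0,"az":0}]'
```

```text
clock: 14.85
position: [0.5192, 0.1155, 0.1127]
ee_rot: [-0.643, 0.766, -0.0, 0.0]
contact_force: [-1.6, 0.3, 4.4]
finger_gap: 0.099
grip_force: 61.4
clock: 15.05
position: [0.5193, 0.1155, 0.1126]
ee_rot: [-0.643, 0.766, -0.0, 0.0]
contact_force: [-1.9, 0.0, 8.7]
finger_gap: 0.103
grip_force: 62.0
```

Stop reached at 0.1126. I'll press to about 13 N, then let up while feeling for the catch.

```bash
python3 -m creep '[{"hand":1,"dx":0,"dy":0,"dz":0.00125,"ax":0,"ay":0,"az":0},{"hand":1,"dx":0,"dy":0,"dz":0,"ax":0,"ay":0,"az":0}]'
python3 -m creep '[{"hand":1,"dx":0,"dy":0,"dz":-0.0025,"ax":0,"ay":0,"az":0},{"hand":1,"dx":0,"dy":0,"dz":-0.0025,"ax":0,"ay":0,"az":0},{"hand":1,"dx":0,"dy":0,"dz":-0.0015,"ax":0,"ay":0,"az":0},{"hand":1,"dx":0,"dy":0,"dz":0,"ax":0,"ay":0,"az":0}]'
python3 -m creep '[{"hand":1,"dx":0,"dy":0,"dz":-0.0025,"ax":0,"ay":0,"az":0},{"hand":1,"dx":0,"dy":0,"dz":-0.0015,"ax":0,"ay":0,"az":0},{"hand":1,"dx":0,"dy":0,"dz":0,"ax":0,"ay":0,"az":0}]'
```

```text
clock: 15.25
position: [0.5195, 0.1155, 0.1126]
ee_rot: [-0.643, 0.766, -0.0, 0.001]
contact_force: [-5.1, -0.1, 13.3]
finger_gap: 0.105
grip_force: 62.6
clock: 15.65
position: [0.5192, 0.1155, 0.1156]
ee_rot: [-0.643, 0.766, 0.0, 0.0]
contact_force: [-0.4, -0.1, 4.0]
finger_gap: 0.102
grip_force: 61.1
clock: 15.95
position: [0.5185, 0.1154, 0.118]
ee_rot: [-0.643, 0.766, 0.001, -0.001]
contact_force: [-0.4, -0.1, -1.1]
finger_gap: 0.103
grip_force: 60.5
```

The upward push is gone after 5.4 mm, so it has caught. Releasing and going up.

```bash
python3 -m creep '[{"hand":1,"dx":0,"dy":0,"dz":-0.001,"ax":0,"ay":0,"az":0},{"hand":1,"dx":0,"dy":0,"dz":0,"ax":0,"ay":0,"az":0}]'
python3 -m creep '[{"hand":0.75,"dx":0,"dy":0,"dz":0,"ax":0,"ay":0,"az":0},{"hand":0.6,"dx":0,"dy":0,"dz":0,"ax":0,"ay":0,"az":0},{"hand":0.6,"dx":0,"dy":0,"dz":0,"ax":0,"ay":0,"az":0},{"hand":0.6,"dx":0,"dy":0,"dz":0,"ax":0,"ay":0,"az":0},{"hand":0.6,"dx":0,"dy":0,"dz":-0.01,"ax":0,"ay":0,"az":0},{"hand":0.6,"dx":0,"dy":0,"dz":-0.03,"ax":0,"ay":0,"az":0},{"hand":0.6,"dx":0,"dy":0,"dz":-0.05,"ax":0,"ay":0,"az":0},{"hand":0.6,"dx":0,"dy":0,"dz":-0.05,"ax":0,"ay":0,"az":0},{"hand":0.6,"dx":0,"dy":0,"dz":-0.02,"ax":0,"ay":0,"az":0},{"hand":0.6,"dx":0,"dy":0,"dz":0,"ax":0,"ay":0,"az":0}]'
python3 - <<'E'
from workcell import bot
from h import *
import cv2
show(bot.state()); c=bot.capture('wrist')
x,y=250,130
b=cv2.resize(c['frame'][y:y+120,x:x+150,::-1],None,fx=5,fy=5,interpolation=cv2.INTER_CUBIC)
for z in(.110,.1115,.1185):   # flange top at home, for 12 vs 21 mm above the mouth
    pass
def box(m,yaw,sx,sy,z):
    a=np.radians(yaw);R=np.array([[np.cos(a),-np.sin(a)],[np.sin(a),np.cos(a)]])
    return np.c_[(np.array([[-1,-1],[1,-1],[1,1],[-1,1]])*[sx/2,sy/2])@R.T+m,[z]*4]
for z,col in((.112,(0,255,0)),(.121,(0,0,255))):
    cv2.polylines(b,[((proj(c,box((.519,.1144),-9.9,.024,.05,z))-[x,y]+.5)*5-.5).round().astype(int)],True,col,1)
cv2.imwrite('pics/fin.png',b)
E
```

```text
clock: 16.15
position: [0.5189, 0.1154, 0.1192]
ee_rot: [-0.643, 0.766, 0.0, -0.0]
contact_force: [-0.2, 0.0, -1.3]
finger_gap: 0.105
grip_force: 60.5
clock: 17.15
position: [0.5202, 0.1157, 0.252]
ee_rot: [-0.643, 0.766, -0.001, 0.003]
contact_force: [-0.3, -0.2, 0.0]
finger_gap: 0.4
grip_force: 0.0
t 17.15 p [0.5202 0.1157 0.252 ] yaw(tool y) 170.06 z [ 0.0058  0.0026 -1.    ] F [-0.3 -0.2  0. ] gap 0.4 grip 0.0 j [ 0.6  -0.14 -0.05  0.   -1.65 -0.77]
```

View pics/fin.png

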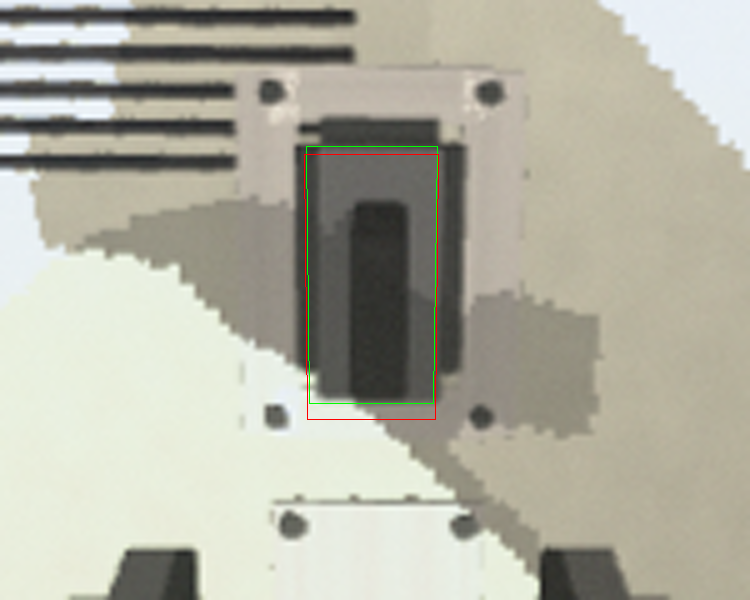

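The cartridge sits straight in the slot, with the flange at crop columns 315 to 440 and rows 143 to 400. That matches the home-height model (green) and not the raised one (red). The gripper is clear, so I'm handing in.

```bash
python3 -c "
from workcell import bot
print(bot.hand_in())"
```

```text
the job is handed in; nothing more can be done
None
```

The cartridge is in the slot and stayed at home height after I let go: the first press only unlocked the carriage, which had been left down, and the second caught. I have handed the job in, but the hand-in call gave no verdict.

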